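# Seat the go plug gauge in the slanted jig bore

## Task

Check the slanted bore of the drill jig with the green-handled plug gauge: lift the gauge out of its stand and first set only its lower edge into the mouth of the bore while the gauge still stands about upright, well tilted to the bore. Then tip it over in line with the bore and slide it fully home, until its collar sits on the block, and let go. Leave the red gauge in the stand and do not shift the other things.

Things in the scene. Friction and masses are not known exactly. Their poses are not given: they have to be found in the camera images.
- green_gauge: green-handled steel plug gauge, round, 148 mm long, 0.2 to 0.4 kg. Origin: centre of its foot; z: from foot to handle. From the foot: steel pin 30 mm wide (3 mm chamfer at the foot), 60 mm long; collar 44 mm wide from 60 to 68 mm; green handle 26 mm wide from 68 to 148 mm. Stands upright at the start in one of the stand's holes, foot 10 mm above the work surface
- red_gauge: the red-handled gauge, alike but with a pin of 33 mm diameter, which does not fit the bore; it stands in the other hole of the stand and stays there. Origin: centre of its foot, z axis up its handle
- stand: fixed wooden block, 70 x 190 x 40 mm, with two loose blind holes of 36 mm, 30 mm deep, at 48 mm to either side of the middle along its y axis. Origin: centre of its underside, z up
- jig: fixed drill jig: dark base plate 116 x 124 x 10 mm with two blue cheeks (84 mm high) that carry the slanted aluminium block. Origin: centre of its underside, z up; the bore leans towards its -x side, which faces roughly to the robot
- bore_block_hole0 (a point): centre of the bore's mouth in the upper face (84 x 84 mm) of the slanted aluminium block, about 91 mm above the surface. z axis: the bore's axis, out of the block, 30 degrees from vertical, leaning to the jig's -x; y: the jig's y (level); x: up the slope of the face. Bore 32 mm wide, 3 mm chamfer at the mouth, at least 64 mm deep; the gauge goes in 60 mm, until its collar meets the face
- reel: blue and white solder reel standing at the back, 64 mm diameter, 50 mm high; loose; origin under its centre
- adapter: black adapter brick lying at the back, 100 x 52 x 30 mm; loose; origin under its centre
- tin: round white tin at the back, 51 mm diameter, 23 mm high; loose; origin under its centre
Things that resemble listed ones, but are neither listed nor needed, are in the scene too. Leave any yellow look-alike of the green_gauge alone.

How it is judged (in metres and radians):
On the way:
1. green gauge's lower edge in the bore's mouth (foot centre within 12 mm of it, under 3 mm above its plane), tilted over 12 degrees to the bore (if over 23 degrees, under 6 mm above is enough) (distance between green_gauge and bore_block_hole0 below 0.012 m and ((angle between the z axis of green_gauge and the z axis of bore_block_hole0, either way round above 0.21 rad and z of green_gauge in the frame of bore_block_hole0 below 0.003 m) or (angle between the z axis of green_gauge and the z axis of bore_block_hole0, either way round above 0.4 rad and z of green_gauge in the frame of bore_block_hole0 below 0.006 m))), for 0.1 s.
At the end, for the whole second after the job is handed in: the green gauge is in the slanted bore, in line with it, collar on the block to within 3 mm (foot at least 57 mm deep), at rest and released; the red gauge stands in its hole (moved less than 15 mm) (z of green_gauge in the frame of bore_block_hole0 below -0.057 m and x of green_gauge in the frame of bore_block_hole0 between -0.004 and 0.004 m and y of green_gauge in the frame of bore_block_hole0 between -0.004 and 0.004 m and angle between the z axis of green_gauge and the z axis of bore_block_hole0, either way round below 0.06 rad and linear speed of green_gauge below 0.02 m/s and distance of red_gauge from where it was at the start of the episode below 0.015 m and angle between red_gauge's own z axis and vertical below 0.2 rad); the robot touches nothing.
It fails at once if the red gauge is taken out or shifted by 25 mm (distance of red_gauge from where it was at the start of the episode above 0.025 m).
It fails at once if the reel, the adapter or the tin is shifted by more than 30 mm (distance of any of reel, adapter, tin from where it was at the start of the episode above 0.03 m).
It also fails if it takes over 53 s, if anything falls off the work surface, if the arm or the gripper's body presses on something with over 40 N, if the wrist force passes 120 N, or if a joint passes its speed limit or range.

## Robot

A 6-joint arm with a two-finger parallel gripper is mounted at the origin on a cart in front of the work surface, level with it; the furniture and walls round the work are solid. World frame = base frame: x ahead of the robot, y to its left, z up, the work surface at z = 0. Lengths are in mm, angles in rad, forces in N, time in s.
With the tool pointing down it reaches from about 300 to 875 mm from the base axis. Payload 6.4 kg.
Tool frame: the origin (TCP) lies midway between the tips of the shut fingers; the grasp point (between the pads) lies 19 mm behind it; z points along the fingers, y is the line along which they close (so a half turn about z gives the same grasp; the last joint's range is limited). The gripper opens to 88 mm and grips with 3 to 60 N. Pads are 18 mm wide; open, the fingers measure 123 mm over their backs; the gripper's body (75 mm by 187 mm) begins 45 mm behind the grasp point.
Start: joints at [-1.548, 0.181, 1.607, -0, 1.354, -0.206], TCP at [130.43, -560.026, 238.714] pointing down, gripper open.
Joint ranges: [-2.99, 2.99], [-0.89, 2.07], [0.3, 2.58], [-1.14, 4.28], [0, 2.63], [-3.12, 3.12]. Speed limits (rad/s): [2.57, 2.57, 3.01, 3.14, 3.14, 3.14].

## Interface

Orientations are given as a 3x3 rotation matrix whose columns are the frame's x, y, z axes.
In Python, from rig import ctrl, vision gives the robot as it stands. Calls block until the motion is done:
- ctrl.goto(position, orientation): joint-space move of the TCP to a pose.
- ctrl.move_l(position, vel=150, orientation=None, f_stop=None): straight line of the TCP; orientation=None keeps the orientation; vel is the mean speed in mm/s. With f_stop (N) it stops when the force on the tool has changed by that much, and returns True; else False.
- ctrl.move_joints(angles): joint-space move.
- ctrl.grip(opening, f_grip=None): finger opening in mm; f_grip is the grip in N (None keeps the last); returns when the fingers have stopped.
- ctrl.dwell(seconds).
- ctrl.solve_ik(position, orientation): joint angles nearest the present ones, or None.
- vision.get_image(name): name is "scene" or "top"; returns a dict with "color" (384x512x3 uint8, blue, green, red), "intrinsics" (3x3 intrinsics, pixels), "origin" and "orientation" of the camera in the world. Camera axes: x right, y up, looking along -z (the intrinsics and any distortion apply to the point x, -y, -z); pixel columns grow to the right and rows downward; lengths in mm; the calibration is good to about 2 mm. A picture is of the moment at which its call begins. There is no depth.
A pose or a line that the arm cannot do raises ctrl.IKError and nothing moves.
- ctrl.sign_off(): hands the job in; it is judged then, once.
Readings, each from a call of its own:
- ctrl.current_t(): time.
- ctrl.current_joint_positions(): joint angles.
- ctrl.current_qvel(): joint speeds.
- ctrl.current_joint_efforts(): joint torques, N m.
- ctrl.current_eef_pos(): TCP position.
- ctrl.current_tool_rot(): TCP orientation.
- ctrl.current_force(): force on the tool from outside, world axes, zero at the start.
- ctrl.current_torque(): the same for the moment, N m.
- ctrl.current_gripper_width(): finger opening in mm.
- ctrl.current_finger_force(): force on a finger pad.
Only numpy, scipy, OpenCV 4.12 (cv2) and the standard library are available. Lean on these libraries where they do the work, as an engineer would, in place of code of your own. Each camera call takes 0.05 s, during which the arm holds its last target. There are 200 camera calls.

## Working session

There is one attempt and no reset: what is moved stays moved. The work goes in short steps, each a Python script; the robot and the scene stay as the last script left them, time stands still between calls to the robot, and variables do not carry over. Pictures are saved under pics/ and viewed, at most 10 in all, crops included, and the job is handed in when it is done.

```bash
ls; mkdir -p pics; python3 - <<'E'
from rig import ctrl, vision
import cv2
for n in("scene","top"):
    d=vision.get_image(n);cv2.imwrite(f"pics/{n}0.png",d["color"]);print(n,d["intrinsics"],d["origin"],d["orientation"],[k for k in d])
print(ctrl.current_t())
E
```

```text
pics
scene [[431.95983437   0.         259.40726235]
 [  0.         431.95983437 183.67049289]
 [  0.           0.           1.        ]] [226.38581195 570.48297081 637.35493165] [[-0.83527569  0.34338274 -0.42942148]
 [-0.54980425 -0.52937803  0.64612243]
 [-0.00545901  0.77578811  0.63096989]] ['color', 'intrinsics', 'origin', 'orientation']
top [[497.56815365   0.         259.4320574 ]
 [  0.         497.56815365 194.55331934]
 [  0.           0.           1.        ]] [500.91974761 -27.66919118 987.06074167] [[ 0.02389445  0.99529303 -0.0939193 ]
 [-0.99966323  0.02283622 -0.01232616]
 [-0.01012338  0.0941822   0.99550351]] ['color', 'intrinsics', 'origin', 'orientation']
0.1
```

View pics/scene0.png

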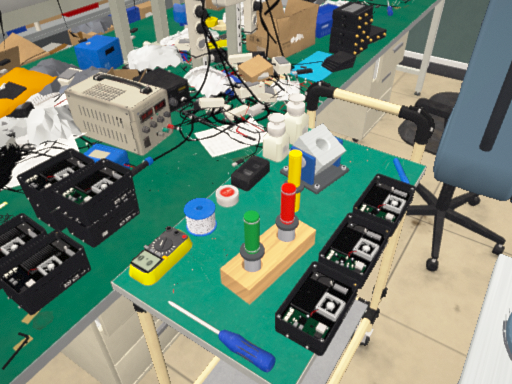

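View pics/top0.png

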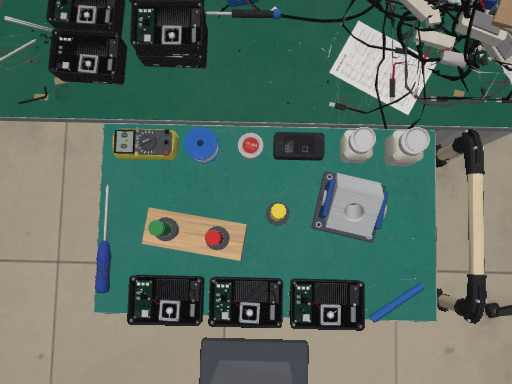

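The scene view shows the green handle at about (251,230), the red one at (288,203), the yellow look-alike behind at (295,175), and the jig at (318,155). In the top view, green is at (160,229), red at (215,238), yellow at (278,213), and the bore mouth at (354,211).

```bash
cat > h.py <<'E'
import numpy as np, cv2
def ray(d,u,v):
    K=d["intrinsics"];R=np.array(d["orientation"])
    r=R@np.array([(u-K[0][2])/K[0][0],-(v-K[1][2])/K[1][1],-1.]);return np.array(d["origin"]),r/np.linalg.norm(r)
def onz(d,u,v,z):
    o,r=ray(d,u,v);return o+r*(z-o[2])/r[2]
def tri(a,b):
    (o1,r1),(o2,r2)=a,b
    A=np.stack([r1,-r2],1);t=np.linalg.lstsq(A,o2-o1,rcond=None)[0]
    p,q=o1+t[0]*r1,o2+t[1]*r2;return (p+q)/2,np.linalg.norm(p-q)
def proj(d,P):
    K=np.array(d["intrinsics"]);p=np.array(d["orientation"]).T@(np.array(P)-d["origin"]);p=p*[1,-1,-1];p=K@p;return p[:2]/p[2]
def mask(im,col):
    h=cv2.cvtColor(im,cv2.COLOR_BGR2HSV)
    lo,hi={"green":((50,120,50),(72,255,255)),"red":((0,180,90),(6,255,255)),"yellow":((22,180,120),(32,255,255))}[col]
    return cv2.inRange(h,lo,hi)
def blobs(m,amin=60):
    n,l,s,c=cv2.connectedComponentsWithStats(m);return [(s[i].tolist(),c[i].round(1).tolist()) for i in range(1,n) if s[i][4]>amin]
E
python3 - <<'E'
from h import *
from rig import vision
S=vision.get_image("scene");T=vision.get_image("top")
import pickle;pickle.dump((S,T),open("st.pkl","wb"))
hsv=cv2.cvtColor(T["color"],cv2.COLOR_BGR2HSV);print(hsv[228,158],hsv[270,200],cv2.cvtColor(S["color"],cv2.COLOR_BGR2HSV)[[235,300],[251,180]])
for n,d in(("S",S),("T",T)):
  for c in("green","red"): print(n,c,blobs(mask(d["color"],c)))
a=cv2.resize(T["color"][160:260,310:400],None,fx=5,fy=5,interpolation=cv2.INTER_CUBIC)
b=cv2.resize(S["color"][110:210,275:365],None,fx=5,fy=5,interpolation=cv2.INTER_CUBIC)
a2=cv2.resize(T["color"][195:270,130:255],None,fx=4,fy=4,interpolation=cv2.INTER_CUBIC)
b2=cv2.resize(S["color"][175:310,210:330],None,fx=4,fy=4,interpolation=cv2.INTER_CUBIC)
cv2.imwrite("pics/jig.png",np.hstack([a[:, :400],b[:,:400]])) 
w=np.zeros((540,980,3),np.uint8);w[:300,:500]=a2;w[:,500:]=b2;cv2.imwrite("pics/st.png",cv2.resize(w,(800,441)))
E
```

```text
[ 67 144 140] [ 85 154 111] [[ 69 219 147]
 [ 83 193 156]]
S green [([244, 211, 15, 12, 144], [251.0, 216.2]), ([244, 222, 15, 29, 367], [251.4, 236.4])]
S red [([282, 183, 14, 10, 110], [288.1, 187.8]), ([281, 193, 14, 28, 331], [287.1, 207.1])]
T green [([149, 221, 22, 15, 242], [158.8, 228.0])]
T red [([205, 230, 17, 15, 172], [212.3, 237.2])]
```

View pics/jig.png

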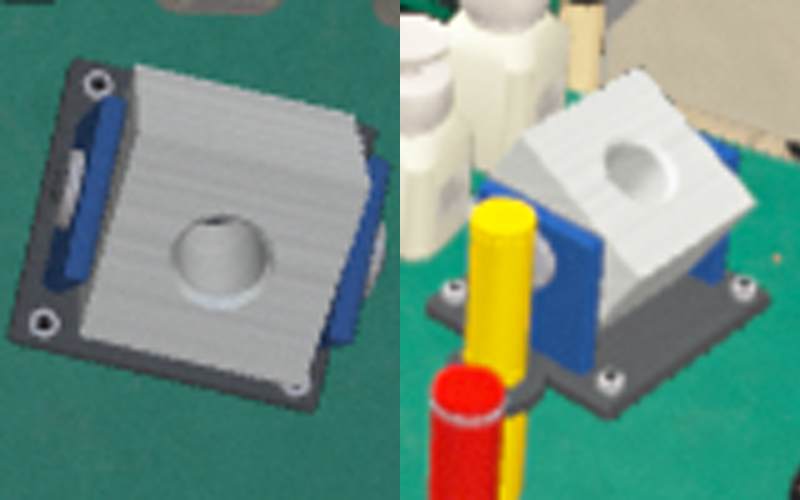

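View pics/st.png

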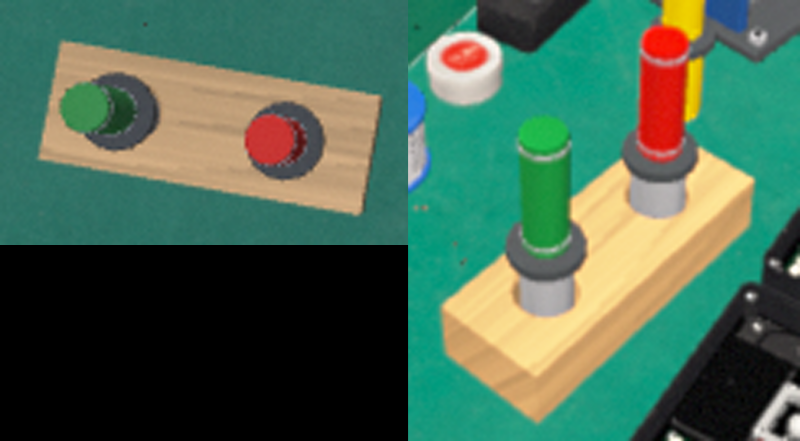

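The crops show these positions:
- **Bore mouth ellipse:** centre at about (353.8,211.6) in top and (322.7,143.9) in scene.
- **Handle top discs, top view:** green at (156.3,227.8), red at (212.1,237.6).
- **Handle top discs, scene view:** green at (251.2,216.1), red at (288.3,188.0).
- **Base plate screws, top view:** visible and usable for the yaw.

```bash
cat > m.py <<'E'
from h import *
import pickle
S,T=pickle.load(open("st.pkl","rb"))
P=lambda n,s,t:print(n,*[np.round(x,1) for x in tri(ray(S,*s),ray(T,*t))])
P("green",(251.2,216.1),(156.3,227.8));P("red",(288.3,188.0),(212.1,237.6));P("bore",(322.7,143.9),(353.8,211.6))
print(onz(T,156.3,227.8,158),onz(S,251.2,216.1,158),onz(T,353.8,211.6,91),onz(S,322.7,143.9,91))
c=lambda x,y,z:onz(T,(x+.5)/5-.5+310,(y+.5)/5-.5+160,z)
# collar (green) top view, hole in stand
k=lambda x,y,z:onz(T,x/3.265+130,y/3.265+195,z)
print("collar",k(119,111,78),k(285,140,78))
s=[c(97,83,12),c(43,322,12),c(295,385,12)];b=[c(75,60,10),c(10,343,10),c(315,410,10)]
for q in (s,b,[c(135,66,130)*0,c(80,338,70),c(303,387,70)]):
  d1=q[0]-q[1];d2=q[1]-q[2];print(np.hypot(*d1[:2]),np.hypot(*d2[:2]),np.degrees([np.arctan2(d1[1],d1[0]),np.arctan2(-d2[0],d2[1])]),(q[0]+q[2])/2)
E
python3 m.py
```

```text
green [519.7 153.7 155.5] 0.2
red [505.4  59.7 155.6] 0.1
bore [ 558.1 -187.6   89.3] 1.2
[519.54840446 153.12283361 158.        ] [518.20515983 155.94258705 158.        ] [ 558.54589643 -187.10973611   91.        ] [ 556.58023131 -185.58183579   91.        ]
collar [519.60381372 151.9022795   78.        ] [505.66105619  58.45217773  78.        ]
96.78546381770131 100.85947484355405 [-11.96764101 -12.72396039] [ 573.96479941 -191.08334617   12.        ]
114.93096505532549 121.45026709985753 [-12.11417416 -11.05013826] [ 573.8358343  -190.93111052   10.        ]
547.9922246529501 83.35437917441836 [165.27233046 -11.06717583] [ 256.99365241 -110.55878095   35.        ]
```

```bash
cat >> h.py <<'E'
yaw=np.radians(-11.9);XJ=np.array([np.cos(yaw),np.sin(yaw),0]);YJ=np.array([-np.sin(yaw),np.cos(yaw),0]);Z=np.array([0,0,1.])
def axis(tilt): # gauge axis leaning tilt deg from vertical towards jig -x
    t=np.radians(tilt);return Z*np.cos(t)-XJ*np.sin(t)
def Rt(tilt,s=1):
    z=-axis(tilt);y=s*YJ;return np.stack([np.cross(y,z),y,z],1)
B=np.array([558.3,-187.4,90.]);G=np.array([519.5,153.3,10.])
E
python3 - <<'E'
from h import *
from rig import ctrl
for s in(1,-1):
  for p,t in((G+[0,0,280],0),(G+[0,0,96],0),(B+[0,0,200],0),(B+[0,0,97],5),(B+96*axis(30),30),(B+36*axis(30),30),(B+150*axis(30),30)):
    q=ctrl.solve_ik(p,Rt(t,s));print(s,t,None if q is None else np.round(q,2))
s=1
try: ctrl.solve_ik(G,Rt(0,s))
except Exception as e: print(e)
E
```

```text
1 0 [ 0.07  0.07  1.63 -0.    1.45 -1.3 ]
1 0 [ 0.07  0.27  1.8  -0.    1.08 -1.3 ]
1 0 [-0.53  0.17  1.51 -0.    1.46 -1.89]
1 5 [-0.54  0.2   1.69  0.03  1.16 -1.91]
1 30 [-0.69 -0.12  2.15  0.38  0.67 -2.31]
1 30 [-0.66  0.05  2.12  0.44  0.54 -2.35]
1 30 [-0.73 -0.28  2.17  0.35  0.81 -2.28]
-1 0 [ 0.07  0.07  1.63 -0.    1.45  1.85]
-1 0 [ 0.07  0.27  1.8  -0.    1.08  1.85]
-1 0 [-0.53  0.17  1.51 -0.    1.46  1.25]
-1 5 [-0.54  0.2   1.69  0.03  1.16  1.23]
-1 30 [-0.69 -0.12  2.15  0.38  0.67  0.84]
-1 30 [-0.66  0.05  2.12  0.44  0.54  0.79]
-1 30 [-0.73 -0.28  2.17  0.35  0.81  0.86]
```

```bash
python3 - <<'E'
from h import *
from rig import ctrl,vision
R=Rt(0,-1)
ctrl.grip(60,f_grip=50)
ctrl.goto(G+[0,0,240],R)
print(ctrl.current_t(),ctrl.move_l(G+[0,0,98],150,R,f_stop=15),ctrl.current_eef_pos())
print("w",ctrl.grip(10,50),ctrl.current_gripper_width(),ctrl.current_finger_force(),ctrl.current_force())
ctrl.move_l(G+[0,0,190],150)
print(ctrl.current_gripper_width(),ctrl.current_finger_force(),ctrl.current_force())
# above the bore, upright, foot 45mm above mouth
ctrl.goto(B+[0,0,45+98],R)
print(ctrl.current_t(),ctrl.current_eef_pos(),ctrl.current_force())
S=vision.get_image("scene");T=vision.get_image("top")
import pickle;pickle.dump((S,T),open("st2.pkl","wb"))
a=cv2.resize(T["color"][140:260,290:410],None,fx=3.3,fy=3.3,interpolation=cv2.INTER_CUBIC)
b=cv2.resize(S["color"][60:180,260:380],None,fx=3.3,fy=3.3,interpolation=cv2.INTER_CUBIC)
cv2.imwrite("pics/above.png",np.hstack([a,b]))
E
```

```text
3.6417 False [520.24784903 153.32932084 108.89872039]
w False 24.906021720920787 49.97193580493331 [0.40038928 0.67674131 1.08092884]
24.776354644706156 49.97091991826892 [-0.31284151  0.43325325 -3.00790108]
7.4333 [ 558.26545485 -186.10416435  232.49586024] [-0.7310057  -0.1767002  -3.19623406]
```

View pics/above.png

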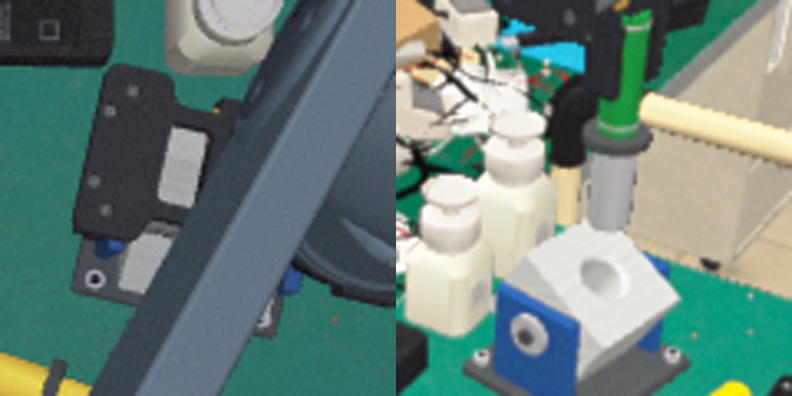

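The scene view shows the gauge held above the bore, its foot at about (325,128) px. The yellow look-alike no longer stands at (295,175). It seems to lie near (363,177), so I probably knocked it over during the transfer. I'll check the whole scene and the gauge's attitude in the grip.

```bash
python3 - <<'E'
from h import *
from rig import ctrl,vision
S=vision.get_image("scene");T=vision.get_image("top")
import pickle;pickle.dump((S,T),open("st3.pkl","wb"))
print(ctrl.current_t(),ctrl.current_eef_pos(),ctrl.current_qvel().round(3) if hasattr(ctrl.current_qvel(),'round') else ctrl.current_qvel())
p=np.array(ctrl.current_eef_pos());R=np.array(ctrl.current_tool_rot());g=-R[:,2]
f=p-98*g
print("axis",g,[proj(S,f+k*g).round(1).tolist() for k in(0,30,60,68,148)])
for k,w in((68,13),(120,13)): pass
m=mask(S["color"],"green");m[:, :300]=0
ys,xs=np.nonzero(m[:, :]);
for y in range(60,105,4):
  r=np.nonzero(m[y,300:360])[0]; print(y,(r.min()+300,r.max()+300) if len(r) else None,end=" ")
w=np.zeros((600,800,3),np.uint8)
a=cv2.resize(S["color"],(400,300),interpolation=cv2.INTER_AREA);b=cv2.resize(T["color"],(400,300),interpolation=cv2.INTER_AREA)
c=cv2.resize(S["color"][60:130,290:370],(400,350)[::1],interpolation=cv2.INTER_CUBIC)[:300]
w[:300,:400]=a;w[:300,400:]=b;w[300:,:400]=c;
d=cv2.resize(S["color"][110:185,300:400],(400,300),interpolation=cv2.INTER_CUBIC);w[300:,400:]=d
cv2.imwrite("pics/all.png",w)
E
```

```text
7.6333 [ 558.53390087 -186.06711028  232.92667102] [-0.004 -0.    -0.002 -0.002  0.    -0.002]
axis [ 1.11149041e-04 -2.13339847e-04  9.99999971e-01] [[323.7, 126.8], [325.0, 114.9], [326.3, 102.4], [326.6, 99.0], [330.4, 62.6]]
60 None 64 (np.int64(329), np.int64(336)) 68 None 72 (np.int64(329), np.int64(335)) 76 (np.int64(328), np.int64(335)) 80 (np.int64(328), np.int64(335)) 84 (np.int64(328), np.int64(333)) 88 (np.int64(327), np.int64(334)) 92 (np.int64(321), np.int64(332)) 96 (np.int64(322), np.int64(332)) 100 (np.int64(322), np.int64(331)) 104 None
```

View pics/all.png

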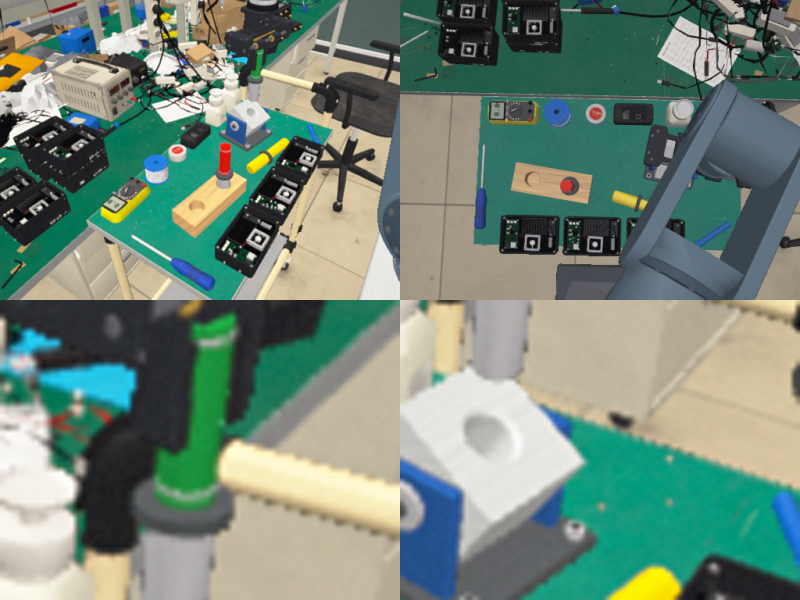

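The scene view shows the red gauge still in its hole and the reel, tin and adapter in place. The yellow look-alike was knocked over by the carried gauge (I carried it too low) and now rests against a black box. The held gauge may lean slightly in the pads, so I'll measure its pin and handle edges.

```bash
cat > lean.py <<'E'
from h import *
def edges(S,p,R,L=98):
    """measured minus expected centre column of the gauge axis along it, in px, from left/right gradients"""
    g=-R[:,2];f=np.array(p)-L*g;im=cv2.GaussianBlur(S["color"],(3,3),0).astype(float);out=[]
    for k in list(range(6,56,5))+[72,75,78]:
        r=15 if k<60 else 13;c=f+k*g
        n=np.cross(g,c-S["origin"]);n/=np.linalg.norm(n)
        ab=sorted([proj(S,c+r*n),proj(S,c-r*n)],key=lambda q:q[0]);e=[]
        d=(ab[1]-ab[0])/np.linalg.norm(ab[1]-ab[0])
        for q,sg in zip(ab,(1,1)):
            t=np.arange(-5,5.01,.25);pts=np.float32([q+d*x for x in t])
            pr=cv2.remap(im.astype(np.float32),pts[None,:,0].copy(),pts[None,:,1].copy(),cv2.INTER_LINEAR)[0]
            gr=np.linalg.norm(np.gradient(pr,axis=0),axis=1)*np.exp(-(t/5)**2);i=gr.argmax();e.append(float(t[i]))
        out.append((k,e[0],e[1]))
    return out
E
python3 - <<'E'
from lean import *
import pickle
S,T=pickle.load(open("st3.pkl","rb"))
R=Rt(0,-1);p=np.array([558.53,-186.07,232.93])
for o in edges(S,p,R):print(o)
f=p-[0,0,98]
# sensitivity px per deg of lean to -XJ about grasp (k=117), per mm
for k in(6,30,51,75,140):
  a=proj(S,f+[0,0,k]);print(k,(proj(S,f+Z*117+(k-117)*axis(2))-a).round(2),(proj(S,f+Z*117+(k-117)*(Z-YJ*.035))-a).round(2),(proj(S,f+Z*k-XJ)-a).round(2))
E
```

```text
(6, -2.5, -0.25)
(11, -2.5, 0.25)
(16, -2.75, 0.0)
(21, -3.0, 0.0)
(26, -3.0, -0.25)
(31, -2.25, -0.5)
(36, -2.5, 0.0)
(41, -1.5, 0.0)
(46, -1.0, 0.0)
(51, -1.0, 0.5)
(72, -0.25, 2.25)
(75, -0.5, -0.75)
(78, -0.25, -0.25)
6 [-1.39 -0.68] [-1.12  0.66] [0.36 0.17]
30 [-1.11 -0.52] [-0.89  0.51] [0.37 0.17]
51 [-0.85 -0.39] [-0.68  0.38] [0.37 0.16]
75 [-0.55 -0.24] [-0.44  0.24] [0.38 0.16]
140 [0.32 0.13] [ 0.25 -0.12] [0.4  0.15]
```

```bash
python3 - <<'E'
from lean import *
import pickle
S,T=pickle.load(open("st3.pkl","rb"))
p=np.array([558.53,-186.07,232.93]);f=p-[0,0,98];s=8
im=cv2.resize(S["color"][58:132,300:350],None,fx=s,fy=s,interpolation=cv2.INTER_CUBIC)
w=np.hstack([im,im.copy()])[:592]
P=lambda q:tuple(int(round(v)) for v in ((q-[300,58]+.5)*s))
for k0,k1,r in((0,60,15),(68,148,13)):
  for sg in(-1,1):
    n=np.cross(Z,f-S["origin"]);n/=np.linalg.norm(n)
    cv2.line(w,P(proj(S,f+Z*k0+sg*r*n)),P(proj(S,f+Z*k1+sg*r*n)),(0,0,255),1)
cv2.imwrite("pics/ov.png",w)
E
```

```text
(no output)
```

View pics/ov.png

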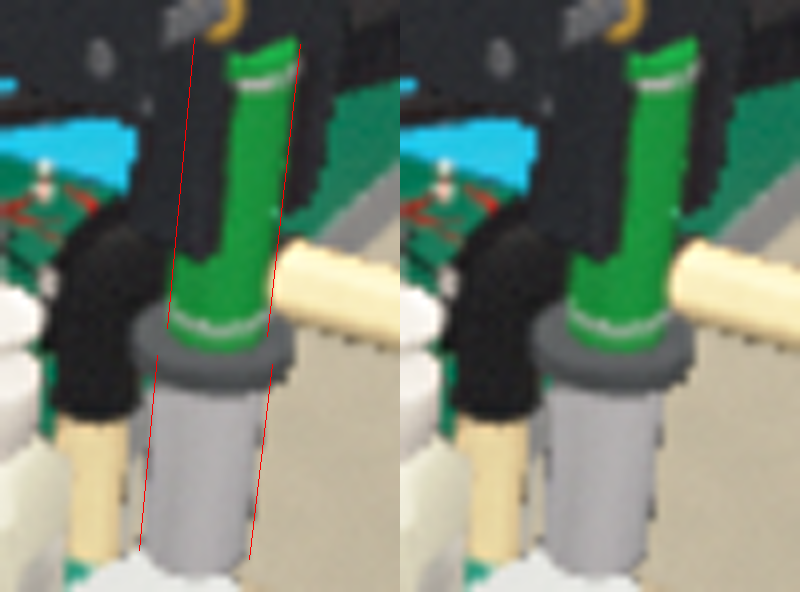

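The overlay shows the pin and handle outlines matching the expected upright axis to within about 0.4 px, so the gauge sits straight in the grip. Next I'll set the edge in the mouth.

```bash
cat >> h.py <<'E'
B=np.array([557.8,-187.0,90.5]);L=98.5
N=axis(30);XB=np.cross(YJ,N)
import os
def state(ctrl,tag=""):
    p=np.array(ctrl.current_eef_pos());R=np.array(ctrl.current_tool_rot());g=-R[:,2];f=p-L*g-B
    F=np.array(ctrl.current_force())
    print(tag,"t%.1f"%ctrl.current_t(),"foot x,y,z in bore",np.round([f@XB,f@YJ,f@N],1),"ang %.1f"%np.degrees(np.arccos(g@N)),"F bore",np.round([F@XB,F@YJ,F@N],1),"w%.1f"%ctrl.current_gripper_width(),"M",np.round(ctrl.current_torque(),2));return f,F
def pose(x,y,z,tilt): return B+x*XB+y*YJ+z*N+L*axis(tilt),Rt(tilt,-1)
E
python3 - <<'E'
from h import *
from rig import ctrl
p,R=pose(0,0,12,3)
ctrl.move_l(p,100,R);ctrl.dwell(.2);f,F=state(ctrl,"above")
off=np.array([0-f@XB,0-f@YJ,12-f@N]);print(off)
p,R=pose(off[0],off[1],1.5+off[2],3)
print(ctrl.move_l(p,15,R,f_stop=8));ctrl.dwell(.3);state(ctrl,"edge")
E
```

```text
above t8.3 foot x,y,z in bore [ 1.4 -0.2 12.4] ang 26.9 F bore [-1.4  1.1 -2.7] w24.9 M [ 0.03  0.06 -0.02]
[-1.37675367  0.22020853 -0.36263532]
False
edge t9.5 foot x,y,z in bore [-1.3  0.2  1.2] ang 27.0 F bore [-1.7  0.1 -3.3] w25.2 M [ 0.04  0.05 -0.01]
```

```bash
python3 - <<'E'
from h import *
from rig import ctrl,vision
p,R=pose(-1,0,-3,3)
print(ctrl.move_l(p,8,R,f_stop=6));ctrl.dwell(.4);state(ctrl,"edge")
S=vision.get_image("scene")
cv2.imwrite("pics/edge.png",cv2.resize(S["color"][90:180,280:370],None,fx=6,fy=6,interpolation=cv2.INTER_CUBIC))
E
```

```text
False
edge t10.6 foot x,y,z in bore [-1.4  0.  -3. ] ang 27.0 F bore [-4.1 -0.6 -2.1] w24.9 M [ 0.07  0.76 -0.  ]
```

View pics/edge.png

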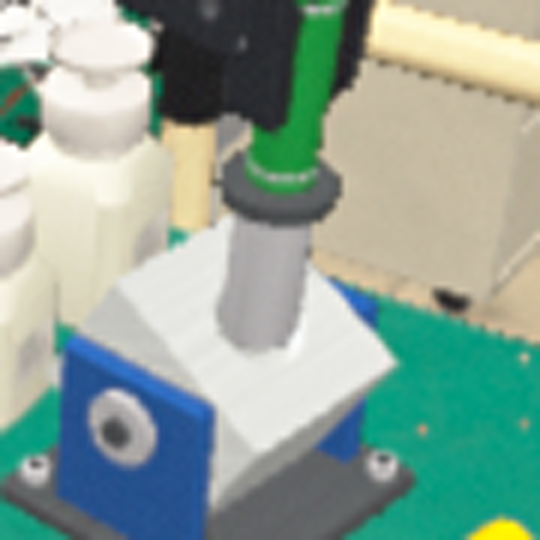

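The picture shows the pin's lower edge in the mouth at about (324,147) px, upright, with light contact force. I'll tip it in line and feel the way in.

```bash
python3 - <<'E'
from h import *
from rig import ctrl,vision
for z,t in((0,6),(2,10),(3,14),(4,18),(4,22),(4,26),(4,30)):
    p,R=pose(-2,0,z,t)
    if ctrl.move_l(p,30,R,f_stop=20): print("stop",t)
ctrl.dwell(.3);state(ctrl,"inline")
for z in(1,-2,-4,-6,-8):
    p,R=pose(-2,0,z,30);s=ctrl.move_l(p,12,R,f_stop=8);ctrl.dwell(.15);state(ctrl,(z,s))
    if s:break
S=vision.get_image("scene")
cv2.imwrite("pics/in.png",cv2.resize(S["color"][90:180,280:370],None,fx=6,fy=6,interpolation=cv2.INTER_CUBIC))
E
```

```text
inline t13.7 foot x,y,z in bore [-1.4 -0.1  4.1] ang 0.0 F bore [-2.1 -1.6 -4.2] w25.1 M [ 0.13  0.52 -0.01]
(1, False) t14.2 foot x,y,z in bore [-2. -0.  1.] ang 0.0 F bore [-1.7  0.4 -2.3] w24.9 M [0.16 0.56 0.05]
(-2, False) t14.8 foot x,y,z in bore [-1.8 -0.1 -1.9] ang 0.0 F bore [-0.5 -0.3 -2.9] w24.6 M [ 0.07  0.41 -0.04]
(-4, False) t15.3 foot x,y,z in bore [-1.6 -0.2 -3.9] ang 0.0 F bore [ 0.9 -1.4 -2.9] w25.2 M [-0.15 -0.   -0.11]
(-6, False) t15.7 foot x,y,z in bore [-1.7 -0.2 -6. ] ang 0.0 F bore [ 2.2 -1.  -4.5] w25.2 M [-0.27 -0.18 -0.12]
(-8, False) t16.2 foot x,y,z in bore [-1.8 -0.1 -8. ] ang 0.0 F bore [ 1.9 -0.7 -4.3] w25.0 M [-0.36 -0.42 -0.2 ]
```

```bash
python3 - <<'E'
from h import *
from rig import ctrl,vision
x,y=-1.8,-.05
for z in list(range(-11,-57,-5))+[-58,-60,-62]:
    f,F=state(ctrl,(z,round(x,2),round(y,2)))
    x+=np.clip(.08*(F@XB+1.5),-.3,.3);y+=np.clip(.08*(F@YJ),-.3,.3)
    p,R=pose(x,y,z,30);s=ctrl.move_l(p,20 if z>-57 else 10,R,f_stop=18)
    if s: print("stop");break
ctrl.dwell(.2);state(ctrl,"end")
E
```

```text
(-11, -1.8, -0.05) t16.2 foot x,y,z in bore [-1.8 -0.1 -8. ] ang 0.0 F bore [ 2.5 -1.8 -4.3] w24.8 M [-0.38 -0.32 -0.22]
(-16, np.float64(-1.5), np.float64(-0.19)) t16.5 foot x,y,z in bore [ -1.7  -0.1 -11.2] ang 0.0 F bore [ 0.5 -0.9 -3.9] w24.9 M [-0.37 -0.23 -0.17]
(-21, np.float64(-1.34), np.float64(-0.26)) t16.9 foot x,y,z in bore [ -1.6  -0.2 -16.3] ang 0.0 F bore [ 2.  -1.7 -5.3] w25.0 M [-0.32 -0.25 -0.21]
(-26, np.float64(-1.06), np.float64(-0.4)) t17.3 foot x,y,z in bore [ -1.5  -0.2 -21.3] ang 0.0 F bore [ 1.  -1.4 -4.5] w24.9 M [-0.17 -0.02 -0.14]
(-31, np.float64(-0.86), np.float64(-0.51)) t17.7 foot x,y,z in bore [ -1.3  -0.3 -26.2] ang 0.0 F bore [ 0.4 -0.3 -3.8] w25.0 M [-0.05  0.07 -0.01]
(-36, np.float64(-0.71), np.float64(-0.53)) t18.1 foot x,y,z in bore [ -1.1  -0.4 -31.2] ang 0.0 F bore [-0.9  0.  -3.2] w25.4 M [ 0.04  0.3  -0.03]
(-41, np.float64(-0.66), np.float64(-0.53)) t18.5 foot x,y,z in bore [ -0.9  -0.4 -36.2] ang 0.0 F bore [-0.8 -0.4 -3.2] w24.8 M [0.14 0.45 0.04]
(-46, np.float64(-0.6), np.float64(-0.57)) t18.9 foot x,y,z in bore [ -0.8  -0.5 -41.2] ang 0.0 F bore [-1.9  0.3 -3. ] w25.0 M [ 0.2   0.59 -0.03]
(-51, np.float64(-0.63), np.float64(-0.54)) t19.3 foot x,y,z in bore [ -0.8  -0.5 -46.1] ang 0.0 F bore [-1.5 -0.4 -2.2] w24.9 M [0.19 0.56 0.03]
(-56, np.float64(-0.63), np.float64(-0.58)) t19.7 foot x,y,z in bore [ -0.8  -0.5 -51.2] ang 0.0 F bore [-1.7  0.3 -3.1] w24.9 M [ 0.16  0.57 -0.01]
(-58, np.float64(-0.65), np.float64(-0.55)) t20.1 foot x,y,z in bore [ -0.8  -0.5 -56.2] ang 0.0 F bore [-2.1  0.  -1.7] w24.7 M [0.15 0.55 0.03]
(-60, np.float64(-0.69), np.float64(-0.55)) t20.5 foot x,y,z in bore [ -0.8  -0.5 -58. ] ang 0.0 F bore [-1.3 -0.3 -2.7] w24.9 M [0.14 0.54 0.03]
stop
end t21.0 foot x,y,z in bore [ -0.6  -0.6 -59.6] ang 0.0 F bore [-0.7 -0.7  6.3] w24.9 M [-0.02  0.32 -0.08]
```

```bash
python3 - <<'E'
from h import *
from rig import ctrl,vision
p,R=pose(-.65,-.55,-60.8,30);print(ctrl.move_l(p,8,R,f_stop=18));state(ctrl,"press")
ctrl.grip(55);ctrl.dwell(.2);state(ctrl,"open")
p,R=pose(-.65,-.55,25,30);ctrl.move_l(p,80,R,f_stop=15);
p=np.array(ctrl.current_eef_pos());ctrl.move_l(p+[-60,0,120],150)
ctrl.dwell(.3);state(ctrl,"clear")
S=vision.get_image("scene");T=vision.get_image("top")
a=cv2.resize(S["color"],(512,384));b=cv2.resize(S["color"][90:180,290:350],(256,384),interpolation=cv2.INTER_CUBIC)
cv2.imwrite("pics/final.png",np.hstack([a,b]))
for t in(90,150): pass
f=B-60*N
print([proj(S,f+k*N).round(1).tolist() for k in(60,68,148)])
E
```

```text
True
press t21.2 foot x,y,z in bore [ -0.6  -0.5 -59.7] ang 0.0 F bore [-1.2 -0.4  6.7] w25.0 M [-0.02  0.36 -0.15]
open t22.0 foot x,y,z in bore [ -3.    0.5 -60.5] ang 0.2 F bore [ 0.6 -0.1 -0.8] w54.9 M [ 0.05  0.19 -0.01]
clear t24.6 foot x,y,z in bore [  7.7 -12.5 157.4] ang 0.1 F bore [-0.8  0.3 -0.5] w55.0 M [ 0.09  0.26 -0.01]
[[322.5, 143.6], [324.1, 141.8], [342.1, 121.5]]
```

View pics/final.png

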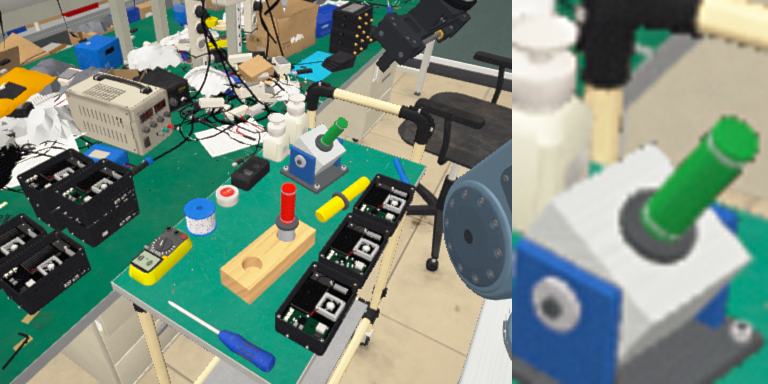

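The final view shows the green gauge home in the bore with its collar flat on the block, at about (323,143) px with the handle top near (342,122) px. The gripper is clear and the red gauge still stands in the stand.

```bash
python3 -c "
from rig import ctrl
print(ctrl.sign_off())"
```

```text
the job is handed in; nothing more can be done
None
```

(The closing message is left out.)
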